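# Pack out the glue press and hold it down

## Task

Clear the wood offcut off the glued block in the little hinged press and drop it into the wicker scrap basket. Then pack the gap under the press arm: lay blue packers flat and squarely one on another on the block, just as many as it takes for the arm's rubber foot to bear on the packing before the arm reaches its stop, and no more; leave unused packers on the table. Bring the arm down by its red handle and finish still holding the handle pressed firmly down, so that the foot clamps the stack while the glue grabs; do not knock the glue bottle, sanding block or paint pot.

Things in the scene. Friction and masses are not known exactly. Their poses are not given: they have to be found in the camera images.
- press: plywood base of the hinged glue press, fixed, 230 x 110 x 18 mm; origin on the table right under the centre of the glued block; its x axis runs along the arm, from the handle (near the robot) to the hinge; the base spans -95 to +135 mm in x. A steel stop screw, 78 mm high, stands at x = -74 mm, two dark hinge lugs, 102 mm high, at x = +100 mm
- press_arm (a joint): angle of the press arm (rad): 0 = down on its stop, bar level; grows as the red handle swings up, to 1.85. At the start it stands open, leaning back past upright (1.66 to 1.83). Plain hinge with a little friction; the arm falls shut once well short of upright, and weighs about 2 N at the handle
- hinge (a point): hinge axis of the arm, 85 mm above the table, 100 mm from the block's centre along the press's +x; the axis runs along the press's y
- press_handle: red round grip of the arm, 16 mm thick and 120 mm long along the press's y, free to revolve; the 22 mm wide arm meets its middle, so it is best gripped to one side (36 mm off); origin at its centre, 200 mm from the hinge axis and level with it (85 mm above the table) when the arm is at 0
- press_foot: black rubber foot, 30 mm across, swivelling slightly on its stud under the arm, 100 mm from the hinge axis; origin 10 mm above the middle of its lower face
- work_top (a point): centre of the top face of the glued two-layer wood block, 80 mm (press x) by 46 mm (press y), held fast in the recess of the press base; its top stands 37 to 53 mm above the table, so the gap to the foot with the arm at 0 is 4 to 20 mm and takes one, two or three packers
- packer_1: flat blue plastic packer, 70 (own x) x 36 (own y) x 8 mm, about 20 g, origin at the centre of its underside; four alike lie flat on the table, to be gripped across the 36 mm
- packer_2: packer like packer_1
- packer_3: packer like packer_1
- packer_4: packer like packer_1
- offcut: wood offcut, 24 x 24 x 18 mm high, origin at the centre of its underside; lies on the glued block at the start
- basket: round wicker scrap basket, fixed, 87 mm high, 141 mm wide at the rim and 92 mm at the floor, open at the top; origin at the centre of its underside on the table
- glue_bottle: white glue bottle with a blue label, 82 mm wide, 202 mm tall, standing at the back; origin at the centre of its underside; a bystander
- sanding_block: cork sanding block, 48 x 83 x 26 mm, a bystander; origin at the centre of its underside
- paint_pot: small paint pot with a white lid and red label, 36 mm wide, 38 mm tall, a bystander; origin at the centre of its underside
- foot_face (a point): middle of the rubber foot's lower face: 57 mm above the table and right over the block's centre when the arm is at 0

How it is judged:
By the outcome, as a careful person would: the job done as asked, in the order asked, and still so for the second after the job is handed in, while the arm keeps its last pose, push and grip.
It also fails if it takes over 72 s, if anything falls off the work surface, if the arm or the gripper's body presses on something with over 40 N, if the wrist force passes 120 N, or if a joint passes its speed limit or range.

## Robot

A 7-joint arm with a two-finger parallel gripper is mounted at the origin on a cart in front of the work surface, level with it; the furniture and walls round the work are solid. World frame = base frame: x ahead of the robot, y to its left, z up, the work surface at z = 0. Lengths are in m, angles in degrees, forces in N, time in s.
With the tool pointing down it reaches from about 0.35 to 0.775 m from the base axis. Payload 3.1 kg.
Tool frame: the origin (TCP) lies on the centre line of the jaws, within the pads' length; the fingertips stand 17 mm ahead of it and the grasp point (between the pads) lies 2 mm behind it (robot.tip_reach is the distance from the TCP to the fingertips, in m); z points along the fingers, y is the line along which they close (so a half turn about z gives the same grasp; the last joint's range is limited). The gripper opens to 85 mm and grips with 20 to 120 N. Pads are 22 mm wide; open, the fingers measure 114 mm over their backs; the gripper's body (76 mm by 85 mm) begins 54 mm behind the grasp point. The pads swing forward as they close: fully open they stand 13 mm farther back than shut.
Start: joints at [66.48, 17.813, 0.802, 86.603, -0.252, 75.585, -1.558], TCP at [0.198, -0.513, 0.248] pointing down, gripper open.
Joint ranges: [-154.91, 154.91], [-16.99, 109.72], [-72.82, 74.43], [7.12, 147.25], [-82.49, 262.49], [11.32, 116.49], [-174.64, 174.64]. Speed limits (degrees/s): [159.86, 159.86, 180, 180, 180, 180, 180].

## Interface

Orientations are given as [roll, pitch, yaw] about the fixed x, y, z axes, in that order (R = Rz(yaw) Ry(pitch) Rx(roll)).
In Python, from station import robot, fingers, vision, workorder, recognise gives the robot as it stands. Calls block until the motion is done:
- robot.move_to(position, orientation): joint-space move of the TCP to a pose.
- robot.line_to(position, orientation=None, velocity=0.15, f_stop=None): straight line of the TCP; orientation=None keeps the orientation; velocity is the mean speed in m/s. With f_stop (N) it stops when the force on the tool has changed by that much, and returns True; else False.
- robot.move_j(angles): joint-space move.
- fingers.gripper_to(opening, force=None): opening from 0.0 (shut) to 1.0 (fully open); force is the grip in N (None keeps the last); returns when the fingers have stopped.
- robot.pause(seconds).
- robot.inverse_kinematics(position, orientation): joint angles nearest the present ones, or None.
- vision.grab_frame(name): name is "scene" or "top" or "wrist"; returns the picture (400x640x3 uint8, red, green, blue); there is no depth.
- vision.calibration(name): a dict with "mtx" (3x3 intrinsics, pixels), "k1" (the pictures are not rectified: a ray, as slopes to the right and down, at radius r is drawn at 1 + k1 r^2 times it, then the intrinsics apply), "extrinsics" (4x4, takes a point from world to camera coordinates); the wrist camera has in their place "T_tool_cam" (4x4, takes a point from camera to tool coordinates, whose origin is the TCP and whose axes are the flange's). Camera axes: x right, y up, looking along -z (the intrinsics and any distortion apply to the point x, -y, -z); pixel columns grow to the right and rows downward; lengths in m; the calibration is good to about 2 mm. A picture is of the moment at which its call begins: read the wrist's pose just before it. calibration takes no time and is no camera call.
A pose or a line that the arm cannot do raises robot.PlanningError and nothing moves.
- workorder.close_job(): hands the job in; it is judged then, once.
Trained networks look in the newest picture that a camera, given by its name, has taken for a name from the list of things; names that differ only in an ending like _2 or _b are one class to them, and where a whole thing is asked for, a point or a joint stands for the part that bears it (a point fixed in the world has none). Each returns a list of dicts, best first, with "p" (0 to 1); they miss things now and then, are a little off and sometimes report something else, mostly with a low value. They report only what shows in the picture. A call takes as long as a camera call.
- recognise(label, camera): "rect" ([centre column, centre row, width, height] in pixels, round what is visible of it).
Readings, each from a call of its own:
- robot.current_time_s(): time.
- robot.current_joint_positions(): joint angles.
- robot.current_dq(): joint speeds.
- robot.current_joint_torque(): joint torques, N m.
- robot.current_tool_pos(): TCP position.
- robot.current_eef_rot(): TCP orientation.
- robot.current_contact_force(): force on the tool from outside, world axes, zero at the start.
- robot.current_torque(): the same for the moment, N m.
- robot.current_finger_gap(): opening from 0.0 (shut) to 1.0 (fully open).
- robot.current_gripper_force(): force on a finger pad.
Only numpy, scipy, OpenCV 4.12 (cv2) and the standard library are available. Lean on these libraries where they do the work, as an engineer would, in place of code of your own. Each camera call takes 0.05 s, during which the arm holds its last target. There are 200 camera calls.

## Working session

There is one attempt and no reset: what is moved stays moved. The work goes in short steps, each a Python script; the robot and the scene stay as the last script left them, time stands still between calls to the robot, and variables do not carry over. Pictures are saved under pics/ and viewed, at most 10 in all, crops included, and the job is handed in when it is done.

```bash
ls; mkdir -p pics; python3 - <<'E'
from station import robot, fingers, vision, workorder, recognise
import cv2,numpy as np
for c in ["scene","top"]:
    im=vision.grab_frame(c); cv2.imwrite(f"pics/{c}0.png",im[:,:,::-1])
    for l in ["press","press_handle","press_foot","packer_1","offcut","basket","glue_bottle","sanding_block","paint_pot","work_top"]:
        try: print(c,l,[(np.round(d["rect"]).tolist(),round(d["p"],2)) for d in recognise(l,c)][:6])
        except Exception as e: print(l,e)
    k=vision.calibration(c); print(k)
print(vision.calibration("wrist"),robot.current_time_s(),robot.current_eef_rot())
E
```

```text
pics
scene press [([314.0, 190.0, 124.0, 159.0], 0.74)]
scene press_handle [([270.0, 128.0, 36.0, 35.0], 0.63), ([299.0, 173.0, 27.0, 27.0], 0.31)]
scene press_foot [([289.0, 170.0, 7.0, 14.0], 0.55), ([216.0, 252.0, 43.0, 81.0], 0.55)]
scene packer_1 [([363.0, 183.0, 28.0, 13.0], 0.8), ([370.0, 153.0, 24.0, 15.0], 0.67), ([395.0, 202.0, 31.0, 18.0], 0.63), ([422.0, 165.0, 20.0, 14.0], 0.51)]
scene offcut [([275.0, 159.0, 44.0, 95.0], 0.61)]
scene basket []
scene glue_bottle [([218.0, 251.0, 45.0, 80.0], 0.95)]
scene sanding_block [([299.0, 173.0, 24.0, 26.0], 0.75), ([394.0, 202.0, 30.0, 20.0], 0.68)]
scene paint_pot [([332.0, 142.0, 16.0, 18.0], 0.7)]
scene work_top [([371.0, 154.0, 20.0, 11.0], 0.34)]
{'mtx': array([[498.19338808,   0.        , 322.24013503],
       [  0.        , 498.19338808, 197.89645514],
       [  0.        ,   0.        ,   1.        ]]), 'k1': -0.0566537619940607, 'extrinsics': array([[-0.89056832, -0.45466395,  0.01299059,  0.55139249],
       [ 0.31419682, -0.59427667,  0.74034829, -0.22754877],
       [-0.32888967,  0.66341234,  0.67209795, -1.05721025],
[... 1140 characters left out ...]
0269159,  0.98743085, -1.10831134],
       [ 0.        ,  0.        ,  0.        ,  1.        ]])}
{'mtx': array([[285.24505705,   0.        , 318.21072065],
       [  0.        , 285.24505705, 198.04712168],
       [  0.        ,   0.        ,   1.        ]]), 'k1': -0.009360794176604627, 'T_tool_cam': array([[-1.57979225e-04,  9.58549555e-01,  2.84925825e-01,
         7.22040433e-02],
       [ 9.99999443e-01,  4.48903085e-04, -9.55745992e-04,
         8.50658858e-04],
       [-1.04403398e-03,  2.84925515e-01, -9.58549092e-01,
        -1.25011391e-01],
       [ 0.00000000e+00,  0.00000000e+00,  0.00000000e+00,
         1.00000000e+00]])} 1.1 [-1.79998937e+02 -1.28979151e-03  2.11371874e+01]
```

```bash
python3 - <<'E'
import cv2
a=cv2.imread("pics/top0.png")[110:270,180:460]; cv2.imwrite("pics/top0c.png",cv2.resize(a,None,fx=2.8,fy=2.8,interpolation=cv2.INTER_CUBIC))
a=cv2.imread("pics/scene0.png")[100:300,180:450]; cv2.imwrite("pics/scene0c.png",cv2.resize(a,None,fx=2.9,fy=2.9,interpolation=cv2.INTER_CUBIC))
E
```

```text
(no output)
```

View pics/top0c.png

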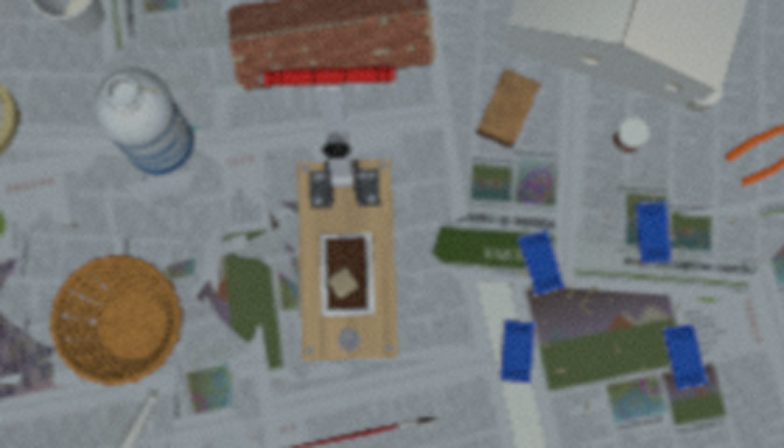

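View pics/scene0c.png

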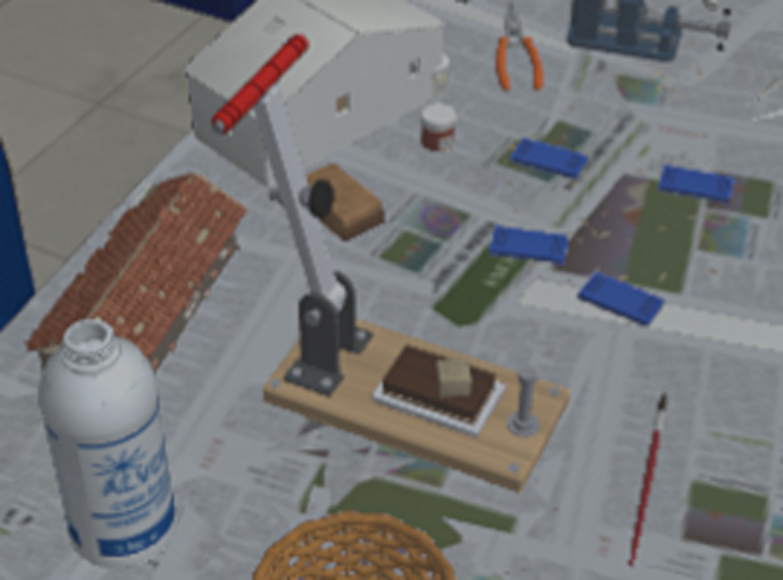

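```bash
cat > h.py <<'E'
from station import robot, fingers, vision, workorder, recognise
import cv2, numpy as np
from scipy.spatial.transform import Rotation as Ro
def cam(name):
    k=vision.calibration(name)
    if name=="wrist":
        p=np.array(robot.current_tool_pos()); R=Ro.from_euler("xyz",robot.current_eef_rot(),degrees=True).as_matrix()
        T=np.eye(4); T[:3,:3]=R; T[:3,3]=p; W=T@k["T_tool_cam"]
    else: W=np.linalg.inv(k["extrinsics"])
    return k["mtx"],k["k1"],W
def grab(name,save=None):
    c=cam(name); im=vision.grab_frame(name)
    if save: cv2.imwrite(f"pics/{save}.png",im[:,:,::-1])
    return im,c
def w(c,uv,z):
    M,k1,W=c; uv=np.atleast_2d(np.float64(uv))
    s=cv2.undistortPoints(uv.reshape(-1,1,2),M,np.array([k1,0,0,0])).reshape(-1,2)
    d=np.c_[s[:,0],-s[:,1],-np.ones(len(s))]@W[:3,:3].T; o=W[:3,3]
    return o+d*((z-o[2])/d[:,2])[:,None]
def px(c,P):
    M,k1,W=c; q=(np.atleast_2d(P)-W[:3,3])@W[:3,:3]
    s=np.c_[q[:,0],-q[:,1]]/-q[:,2:]; s=s*(1+k1*(s**2).sum(1))[:,None]
    return s*M[0,0]+M[:2,2]
def blobs(im,c,mask,z,amin):
    """world rects (centre xy, yaw of long side deg, long, short) of mask blobs on plane z"""
    out=[]
    for ct in cv2.findContours(mask.astype(np.uint8)*255,cv2.RETR_EXTERNAL,cv2.CHAIN_APPROX_NONE)[0]:
        if cv2.contourArea(ct)<amin: continue
        P=w(c,ct.reshape(-1,2),z)[:,:2]
        (x,y),(a,b),t=cv2.minAreaRect((P*1000).astype(np.float32))
        if a<b: a,b,t=b,a,t+90
        out.append((x/1000,y/1000,(t+90)%180-90,a,b))
    return out
def blue(im):
    h=cv2.cvtColor(im,cv2.COLOR_RGB2HSV); return (h[...,0]>108)&(h[...,0]<128)&(h[...,1]>150)&(h[...,2]>60)
def down(yaw): return [180,0,yaw]
E
python3 - <<'E'
from h import *
im=cv2.imread("pics/top0.png")[:,:,::-1].copy(); c=cam("top")
cp=lambda u,v:(180+u/2.8,110+v/2.8)
print("base corners",np.round(w(c,[cp(302,357),cp(396,357),cp(392,162),cp(299,162)],.018),4).tolist())
print("hinge lugs",np.round(w(c,[cp(318,172),cp(368,172)],.1),4).tolist())
print("block",np.round(w(c,[cp(326,308),cp(368,308),cp(367,237),cp(326,237)],.045),4).tolist())
print("stop",np.round(w(c,[cp(348,338)],.05),4).tolist())
print("offcut",np.round(w(c,[cp(344,283)],.063),4))
print("handle",np.round(w(c,[cp(262,79),cp(394,73)],.284),4).tolist())
print("basket rim c",np.round(w(c,[cp(116,319)],.087),4),np.round(w(c,[cp(51,319),cp(182,319)],.087),4).tolist())
print("sand/pot/glue",np.round(w(c,[cp(508,107),cp(632,133)],.03),4).tolist(),np.round(w(c,[cp(126,90)],.2),4))
for b in blobs(im,c,blue(im),.008,60): print("packer",np.round(b,4))
print(robot.tip_reach,robot.current_finger_gap())
for p in [(.6,.03,.283),(.65,.03,.283),(.7,.03,.283),(.7,.07,.3)]:
  print(p,robot.inverse_kinematics(p,down(90)) is not None,robot.inverse_kinematics(p,[180,-20,0]) is not None)
E
```

```text
base corners [[0.4595, 0.1291, 0.018], [0.4597, 0.0237, 0.018], [0.6842, 0.0286, 0.018], [0.684, 0.1361, 0.018]]
hinge lugs [[0.6529, 0.108, 0.1], [0.653, 0.0543, 0.1]]
block [[0.512, 0.1012, 0.045], [0.5121, 0.0548, 0.045], [0.5916, 0.0564, 0.045], [0.5915, 0.1021, 0.045]]
stop [[0.4786, 0.0764, 0.05]]
offcut [[0.5376 0.0807 0.063 ]]
handle [[0.6956, 0.1461, 0.284], [0.7016, 0.0268, 0.284]]
basket rim c [[0.4957 0.3209 0.087 ]] [[0.4956, 0.3897, 0.087], [0.4958, 0.251, 0.087]]
sand/pot/glue [[0.7467, -0.1052, 0.03], [0.7161, -0.2473, 0.03]] [[0.7117 0.2909 0.2   ]]
packer [ 0.4634 -0.3016 10.0869 66.639  31.9022]
packer [ 0.4685 -0.1129 -1.0982 63.2597 28.6001]
packer [ 0.5699 -0.1411 15.3382 66.5409 31.7303]
packer [ 0.6057 -0.2716  0.1098 62.3362 32.1352]
0.017 1.000331014087587
(0.6, 0.03, 0.283) True True
(0.65, 0.03, 0.283) True True
(0.7, 0.03, 0.283) True True
(0.7, 0.07, 0.3) True True
```

```bash
python3 - <<'E'
from h import *
t=robot.current_time_s(); print(t)
robot.move_to([.535,.08,.2],down(180)); print(robot.current_time_s(),robot.current_joint_positions())
im,c=grab("wrist","w1"); print(recognise("offcut","wrist"))
cv2.imwrite("pics/w1c.png",cv2.resize(im[:,:,::-1],None,fx=1.25,fy=1.25))
E
```

```text
1.1
3.525 [ 24.81141724  25.68218398 -48.39606681  91.16277362  19.94709483
  72.21486937  62.88624888]
[]
```

View pics/w1c.png

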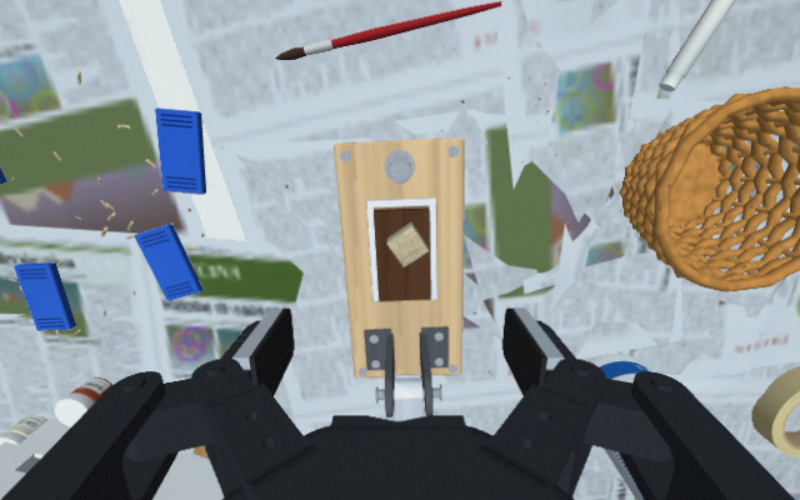

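```bash
python3 - <<'E'
from h import *
c=cam("wrist"); im=cv2.imread("pics/w1.png")[:,:,::-1].copy()
h=cv2.cvtColor(im,cv2.COLOR_RGB2HSV); m=np.zeros(im.shape[:2],bool); m[172:220,303:343]=True
mk=m&(h[...,2]>120)
for b in blobs(im,c,mk,.063,100): print("offcut",np.round(b,4))
blk=np.array([(374,208),(433,208),(432,299),(380,300)])/1.25
for z in(.037,.045,.053): 
    P=w(c,blk,z); print(z,np.round(P.mean(0),4),np.round([np.linalg.norm(P[i]-P[i-1])*1000 for i in range(4)],1))
o=[b for b in blobs(im,c,mk,.063,100)][0]
fingers.gripper_to(0.0,force=40)
robot.line_to([o[0],o[1],.1],velocity=.25)
print(robot.line_to([o[0],o[1],.05],velocity=.05,f_stop=4),robot.current_tool_pos(),robot.current_contact_force())
print(robot.current_time_s())
E
```

```text
offcut [ 0.5388  0.0842 34.0164 26.6032 24.3121]
0.037 [0.5554 0.0833 0.037 ] [81.8 48.1 80.8 45.8]
0.045 [0.5528 0.0831 0.045 ] [79.6 46.8 78.5 44.5]
0.053 [0.5503 0.083  0.053 ] [77.3 45.4 76.3 43.2]
True [0.53903508 0.0842236  0.07497701] [-1.66283328 -0.33437968  4.43067664]
5.5417
```

```bash
python3 - <<'E'
from h import *
T=robot.current_time_s
robot.line_to([.5388,.0842,.105],velocity=.25)
fingers.gripper_to(0.6)
robot.move_to([.5388,.0842,.10],down(-146)); print(T(),robot.current_tool_pos())
robot.line_to([.5388,.0842,.060],velocity=.15)
fingers.gripper_to(0.0,force=30); print("gap",robot.current_finger_gap()*85,robot.current_gripper_force())
robot.line_to([.5388,.0842,.16],velocity=.25); print("gap",robot.current_finger_gap()*85,T())
robot.move_to([.4957,.3209,.15],down(-146))
robot.line_to([.4957,.3209,.125],velocity=.2)
fingers.gripper_to(0.5)
print(T())
robot.line_to([.4957,.3209,.17],velocity=.3)
im,c=grab("wrist","w2"); cv2.imwrite("pics/w2c.png",im[:,:,::-1]); print(T())
E
```

```text
6.9167 [0.53881538 0.08416138 0.09994206]
gap 23.2785520756039 30.12596368789673
gap 23.287112640049624 8.2333
9.7833
10.1333
```

View pics/w2c.png

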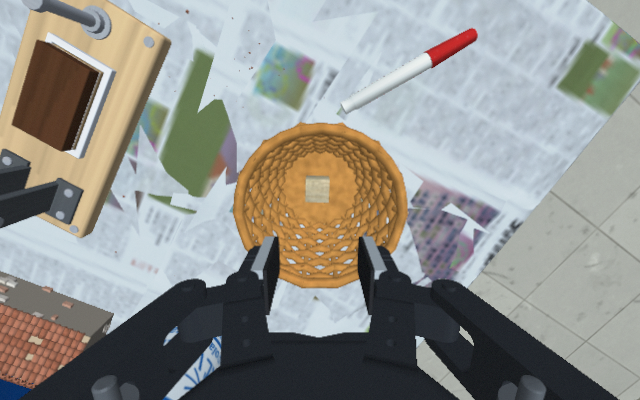

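```bash
python3 - <<'E'
from h import *
T=robot.current_time_s
robot.move_to([.552,.081,.17],down(180))
im,c=grab("wrist","w3"); np.save("c3.npy",c[2])
h=cv2.cvtColor(im,cv2.COLOR_RGB2HSV)
fingers.gripper_to(0.0)
robot.line_to([.552,.081,.072],velocity=.25)
print(robot.line_to([.552,.081,.03],velocity=.04,f_stop=4),robot.current_tool_pos())
robot.line_to([.552,.081,.17],velocity=.3)
print(T())
robot.move_to([.4685,-.1129,.17],down(180))
im,c=grab("wrist","w4"); 
for b in blobs(im,c,blue(im),.008,100): print("packer",np.round(b,4))
robot.line_to([.4485,-.05,.04],velocity=.3)
print(robot.line_to([.4485,-.05,.0],velocity=.04,f_stop=4),robot.current_tool_pos(),T())
a=cv2.imread("pics/w3.png")[80:290,200:430]; b=cv2.imread("pics/w4.png")[80:290,200:430]
cv2.imwrite("pics/w34.png",cv2.resize(np.hstack([a,b]),None,fx=1.7,fy=1.7,interpolation=cv2.INTER_CUBIC))
E
```

```text
True [0.55261225 0.0811888  0.05699566]
13.2667
packer [ 0.5962 -0.2702  3.0867 52.5833 38.1839]
packer [ 0.556  -0.1458 15.6848 39.5908 34.5512]
packer [ 0.4697 -0.1125 -5.1469 68.8229 34.4892]
packer [ 0.4643 -0.3    10.8065 68.1864 38.3008]
True [ 0.44873069 -0.05030258  0.01711477] 15.4417
```

View pics/w34.png

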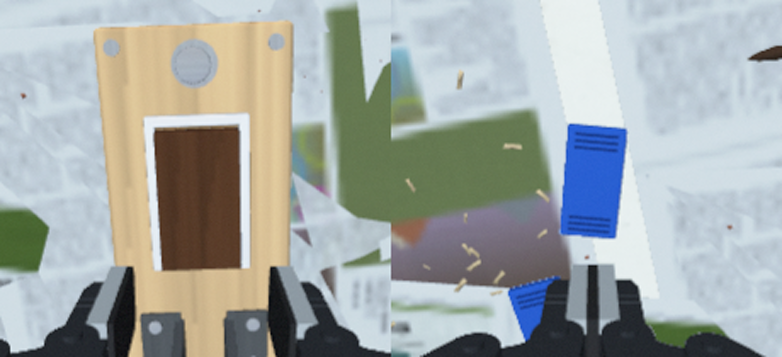

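```bash
python3 - <<'E'
from h import *
T=robot.current_time_s
k=vision.calibration("wrist"); c=(k["mtx"],k["k1"],np.load("c3.npy"))
P=w(c,np.array([(155,129),(241,126),(240,269),(162,271)])/1.7+[200,80],.040); print(np.round(P[:,:2],4).tolist(),P.mean(0))
P=w(c,np.array([(95,31),(293,22)])/1.7+[200,80],.018); print("near edge",P)
t=w(c,np.array([(111,47),(276,42)])/1.7+[200,80],.018); print("screws",t)
robot.line_to([.4485,-.05,.05],velocity=.3)
fingers.gripper_to(.55)
robot.move_to([.4697,-.1125,.04],down(175))
r=robot.line_to([.4697,-.1125,.010],velocity=.04,f_stop=3); z=robot.current_tool_pos()[2]; print(r,z)
zg=.0171-.4*(.0171-z)+.0015; print(zg)
robot.line_to([.4697,-.1125,zg],velocity=.1)
fingers.gripper_to(0,force=40); print(robot.current_finger_gap()*85,robot.current_gripper_force())
robot.line_to([.4697,-.1125,.16],velocity=.25); print(robot.current_finger_gap()*85,T())
E
```

```text
[[0.5154, 0.0584], [0.5137, 0.1036], [0.5953, 0.1052], [0.5967, 0.0605]] [0.55528229 0.08191405 0.04      ]
near edge [[0.46567955 0.02512347 0.018     ]
 [0.46072085 0.13189886 0.018     ]]
screws [[0.47392156 0.0333816  0.018     ]
 [0.47101321 0.1232216  0.018     ]]
True 0.014583614712836708
0.017593445885134684
34.766008432734786 39.970062375068665
34.72962945461476 18.4167
```

```bash
cat >> h.py <<'E'
ZG=.0176
def place(x,y,yaw,top):
    robot.move_to([x,y,.14],down(yaw)); z=top+ZG
    robot.line_to([x,y,z+.006],velocity=.2)
    r=robot.line_to([x,y,z-.004],velocity=.04,f_stop=4); print("placed",r,robot.current_tool_pos()[2]-z)
    fingers.gripper_to(.55); robot.line_to([x,y,z+.05],velocity=.25)
def pick(x,y,yaw):
    robot.move_to([x,y,.06],down(yaw)); robot.line_to([x,y,ZG],velocity=.15)
    fingers.gripper_to(0,force=40); g=robot.current_finger_gap()*85
    robot.line_to([x,y,.14],velocity=.3); print("grip",g,robot.current_finger_gap()*85)
E
python3 - <<'E'
from h import *
place(.5545,.0810,-178.3,.040)
robot.line_to([.552,.081,.17],velocity=.3)
im,c=grab("wrist","w5"); np.save("c5.npy",c[2])
for b in blobs(im,c,blue(im),.048,100): print("packer",np.round(b,4))
print(robot.current_time_s())
cv2.imwrite("pics/w5c.png",cv2.resize(im[80:290,200:430,::-1],None,fx=2.6,fy=2.6,interpolation=cv2.INTER_CUBIC))
E
```

```text
placed True -0.00018737766319112253
packer [  0.5917  -0.2071 -16.3437  65.1849  25.5174]
packer [ 0.5566  0.0802  1.6707 68.3047 35.4036]
packer [ 0.5589 -0.1088 16.0589 58.7152 33.4454]
21.1333
```

View pics/w5c.png

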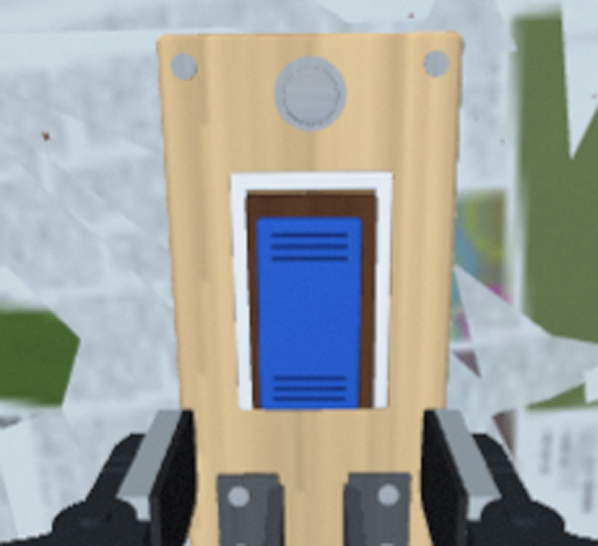

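```bash
python3 - <<'E'
from h import *
T=robot.current_time_s
for (x,y,a),top in [((.5699,-.1411,15.5),.048),((.4640,-.3008,10.5),.056)]:
    robot.move_to([x,y,.17],down(a-180))
    im,c=grab("wrist"); bs=blobs(im,c,blue(im),.008,100)
    b=min(bs,key=lambda b:np.hypot(b[0]-x,b[1]-y)); print(np.round(b,4))
    if not(np.hypot(b[0]-x,b[1]-y)<.015 and 64<b[3]<74 and 32<b[4]<40): print("odd",bs); break
    pick(b[0],b[1],b[2]-180)
    g=robot.current_finger_gap()*85
    if not 32<g<38: break
    place(.5545,.0810,-178.3,top)
    robot.line_to([.552,.081,.178 if top<.05 else .186],velocity=.3)
    im,c=grab("wrist",f"s{int(top*1000)}")
    for q in blobs(im,c,blue(im),top+.008,100): print("packer",np.round(q,4))
    print(T())
cv2.imwrite("pics/w6c.png",cv2.resize(im[80:290,200:430,::-1],None,fx=2.6,fy=2.6,interpolation=cv2.INTER_CUBIC))
E
```

```text
[ 0.5719 -0.1422 16.3845 68.2903 35.0465]
grip 34.58134224508569 34.245174019014264
placed True 0.00024067424903934098
packer [ 0.5863 -0.211   1.7667 58.3999 34.0045]
packer [ 0.5552  0.0801  1.6663 69.0313 35.4129]
26.55
[ 0.4643 -0.3025 10.2986 68.313  35.0241]
grip 34.18940423526462 34.01708267376077
placed True 0.0005156178171902143
packer [ 0.5831 -0.2039  2.6452 56.2113 33.5483]
packer [ 0.5541  0.08    0.5547 69.2718 35.0136]
33.025
```

View pics/w6c.png

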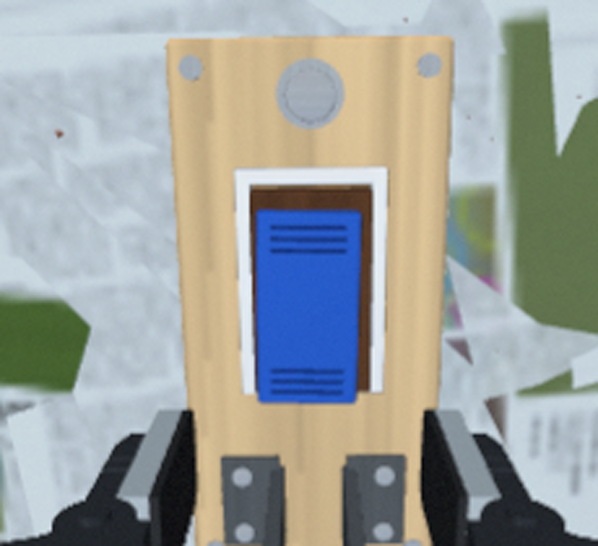

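```bash
python3 - <<'E'
from h import *
T=robot.current_time_s
for p in [(.70,.05,.37),(.70,.05,.28),(.654,.05,.285),(.56,.05,.25),(.46,.05,.1)]:
    q=robot.inverse_kinematics(p,down(-88.3)); print(p,None if q is None else np.round(q,0))
fingers.gripper_to(.5)
robot.line_to([.552,.081,.35],velocity=.35)
robot.move_to([.70,.05,.37],down(-88.3))
im,c=grab("wrist","w7"); print(T())
h=cv2.cvtColor(im,cv2.COLOR_RGB2HSV); m=((h[...,0]<6)|(h[...,0]>174))&(h[...,1]>170)&(h[...,2]>80)
print([(np.round(d["rect"]).tolist(),round(d["p"],2)) for d in recognise("press_handle","wrist")])
for b in blobs(im,c,m,.279,150): print(np.round(b,4))
cv2.imwrite("pics/w7c.png",cv2.resize(im[:,:,::-1],None,fx=1.25,fy=1.25))
E
```

```text
(0.7, 0.05, 0.37) [ 14.  48. -68.  36.  48. 112. 159.]
(0.7, 0.05, 0.28) [ 20.  50. -69.  52.  47. 101. 154.]
(0.654, 0.05, 0.285) [ 26.  46. -72.  62.  43.  98. 151.]
(0.56, 0.05, 0.25) [ 33.  31. -62.  83.  27.  82. 153.]
(0.46, 0.05, 0.1) [ 44.  35. -72. 110.  38.  63. 139.]
35.375
[([313.0, 249.0, 24.0, 131.0], 0.97)]
[ 7.030000e-01  8.890000e-02 -8.807260e+01  1.223932e+02  1.501220e+01]
[ 5.57200e-01  2.71000e-02 -7.70299e+01  5.84051e+01  2.96930e+00]
```

View pics/w7c.png

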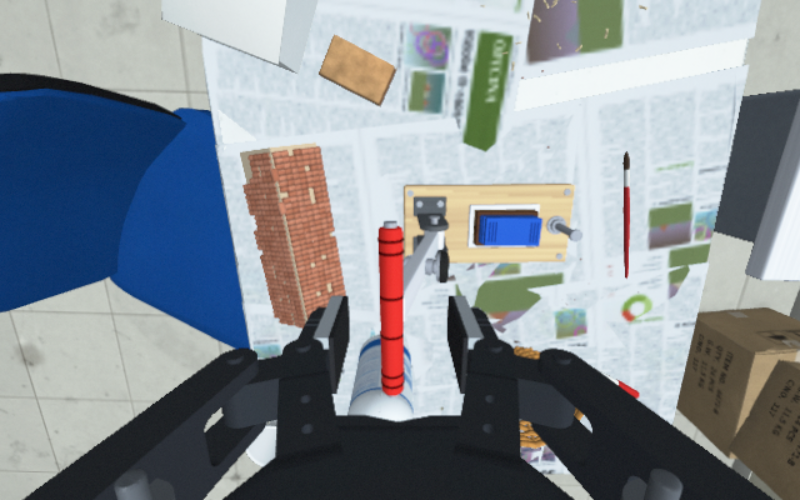

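```bash
cat >> h.py <<'E'
YAW=1.8; ex=np.array([np.cos(np.radians(YAW)),np.sin(np.radians(YAW)),0]); ey=np.array([-ex[1],ex[0],0])
HINGE=np.array([.703,.0889,.2792])-.0478*ex; HINGE[2]=.085
def hp(th,s): # point on handle at arm angle th (rad), s along press y
    return HINGE-ex*.2*np.cos(th)+np.array([0,0,.2*np.sin(th)])+ey*s
E
python3 - <<'E'
from h import *
print(HINGE,robot.current_joint_positions())
for s,yaw in((-.036,-88.2),(.036,91.8),(-.036,91.8),(.036,-88.2)):
  for th in(1.81,1.5,1.1,.7,.3,.07):
    q=robot.inverse_kinematics(hp(th,s)+[0,0,.0],down(yaw)); print(s,yaw,th,None if q is None else np.round(q,0))
E
```

```text
[0.65522359 0.08739857 0.085     ] [ 13.53239576  48.26743203 -67.77675368  36.21344861  48.0749874
 111.73697241 159.19211054]
-0.036 -88.2 1.81 [ 19.  50. -68.  51.  46. 100. 154.]
-0.036 -88.2 1.5 [ 27.  44. -70.  64.  41.  96. 151.]
-0.036 -88.2 1.1 [ 33.  31. -62.  81.  27.  84. 154.]
-0.036 -88.2 0.7 [ 39.  25. -62.  95.  23.  74. 155.]
-0.036 -88.2 0.3 [ 46.  31. -72. 106.  32.  67. 145.]
-0.036 -88.2 0.07 [ 44.  33. -69. 110.  36.  62. 141.]
0.036 91.8 1.81 [  6.  44. -43.  49.  28.  95. -23.]
0.036 91.8 1.5 [ 10.  35. -43.  63.  23.  90. -25.]
0.036 91.8 1.1 [ 16.  26. -44.  79.  18.  81. -26.]
0.036 91.8 0.7 [ 20.  21. -45.  94.  15.  72. -27.]
0.036 91.8 0.3 [ 19.  20. -44. 105.  16.  61. -29.]
0.036 91.8 0.07 [ 17.  22. -42. 109.  18.  55. -31.]
-0.036 91.8 1.81 [ 13.  43. -43.  51.  28.  94. -18.]
-0.036 91.8 1.5 [ 17.  34. -43.  65.  23.  89. -19.]
-0.036 91.8 1.1 [ 24.  25. -45.  81.  18.  81. -19.]
-0.036 91.8 0.7 [ 29.  20. -46.  95.  15.  71. -19.]
-0.036 91.8 0.3 [ 29.  19. -45. 107.  15.  61. -20.]
-0.036 91.8 0.07 [ 27.  21. -42. 111.  17.  54. -22.]
0.036 -88.2 1.81 [ 13.  51. -67.  49.  47. 101. 149.]
0.036 -88.2 1.5 [ 20.  44. -69.  63.  41.  96. 145.]
0.036 -88.2 1.1 [ 29.  38. -73.  79.  36.  88. 141.]
0.036 -88.2 0.7 [ 35.  32. -72.  94.  31.  78. 140.]
0.036 -88.2 0.3 [ 36.  32. -71. 105.  32.  67. 136.]
0.036 -88.2 0.07 [ 34.  34. -68. 109.  36.  62. 133.]
```

```bash
python3 - <<'E'
from h import *
T=robot.current_time_s; off=np.array([0,0,-.002]); s=.036; O=down(91.8)
p=hp(1.812,s)+off
robot.move_to(p+[0,0,.09],O)
print(T(),robot.line_to(p,velocity=.15,f_stop=8))
fingers.gripper_to(0,force=60); print("gap mm",robot.current_finger_gap()*85,robot.current_gripper_force(),robot.current_contact_force(),T())
for th in np.linspace(1.812,.12,12)[1:]:
    r=robot.line_to(hp(th,s)+off,velocity=.15,f_stop=30)
    print(round(th,2),r,np.round(robot.current_contact_force(),1),round(robot.current_finger_gap()*85,1))
    if r: break
print(T(),robot.current_tool_pos())
im,c=grab("wrist","w8"); grab("scene","s8")
E
```

```text
38.0667 False
gap mm 14.365209484282955 58.4692919254303 [0.6591134  0.61530659 3.43502774] 39.1833
1.66 False [1.  0.7 5.2] 14.1
1.5 False [-0.6 -0.6  7.5] 14.0
1.35 False [-3.  -0.5  9.7] 14.1
1.2 False [-5.3 -1.6 10. ] 14.2
1.04 False [-5.6 -2.3  7.6] 14.1
0.89 False [-5.5 -1.3  5.8] 13.5
0.74 False [-5.5 -2.4  3.9] 13.7
0.58 False [-5.  -3.1  1.9] 14.0
0.43 False [-4.8 -3.1  0.7] 13.9
0.27 False [-3.6 -4.1 -0.4] 14.5
0.12 False [-3.8 -5.6 -0.9] 13.8
43.125 [0.45621071 0.11613306 0.10764533]
```

```bash
python3 - <<'E'
from h import *
T=robot.current_time_s; off=np.array([0,0,-.002]); s=.036
fingers.gripper_to(0,force=110)
r=robot.line_to(hp(0.0,s)+off,velocity=.03,f_stop=28)
print(r,robot.current_tool_pos(),np.round(robot.current_contact_force(),1),T())
robot.pause(.8); print(robot.current_tool_pos(),np.round(robot.current_contact_force(),1),robot.current_finger_gap()*85,robot.current_gripper_force(),T())
im,c=grab("scene","s9"); im2,c=grab("wrist","w9")
cv2.imwrite("pics/s9c.png",np.hstack([cv2.resize(im[110:250,240:380,::-1],(500,500),interpolation=cv2.INTER_CUBIC),cv2.resize(im2[100:300,200:320,::-1],(300,500))]))
E
```

```text
True [0.45530849 0.11601416 0.09696661] [-4.7 -2.7 15.7] 43.9833
[0.4552759  0.11599446 0.09702154] [-3.5 -1.7 15.4] 12.754402052010509 109.99424815177917 44.7833
```

View pics/s9c.png

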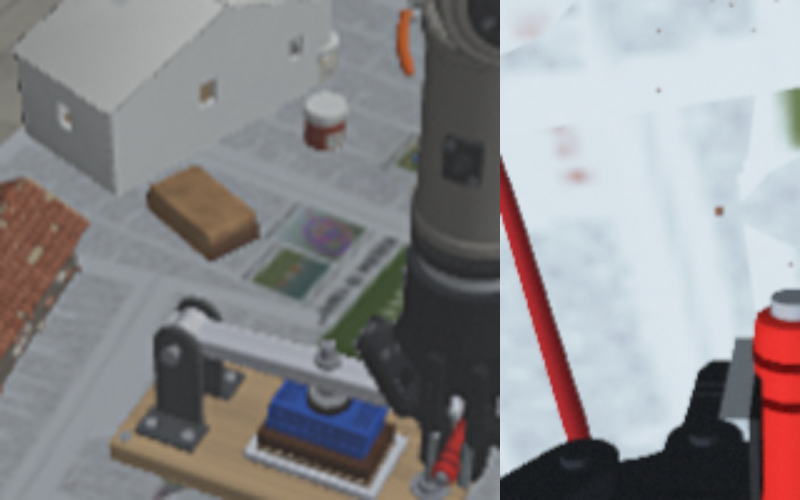

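```bash
python3 - <<'E'
from h import *
p=np.array(robot.current_tool_pos())
for i in range(6):
    r=robot.line_to(p-[0,0,.0012*(i+1)],velocity=.02,f_stop=18); robot.pause(.3)
    f=robot.current_contact_force()[2]; print(r,robot.current_tool_pos(),round(f,1))
    if f>25: break
robot.pause(.7); print(robot.current_contact_force(),robot.current_tool_pos(),robot.current_finger_gap()*85,robot.current_time_s())
E
```

```text
False [0.4554639  0.11605568 0.09787117] 4.4
False [0.45542731 0.11608727 0.09736634] 9.9
False [0.45542145 0.11606795 0.09693146] 16.0
False [0.45546107 0.1161083  0.09653788] 22.0
False [0.45547008 0.11613665 0.09613334] 28.2
[-14.43009942  -7.2842677   27.43762153] [0.45547289 0.1161199  0.09611746] 12.67704536149374 48.5917
```

```bash
python3 -c "
from h import *
print(workorder.close_job())"
```

```text
the job is handed in; nothing more can be done
None
```

I handed the job in at about 49 s. The offcut is in the basket and three packers are stacked on the block (the gap measured about 17 mm). The foot is clamped on the stack, and the gripper is still holding the handle down with about 27 N. No bystander was knocked that I saw; the last picture shows the sanding block and paint pot in place, but I did not recheck the glue bottle.

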